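# Switch on the lamp bank under the yellow guard of a UV viewing unit

### The arm

A 6-joint arm with a two-finger parallel gripper is mounted at the origin on a cart in front of the work surface, level with it; the furniture and walls round the work are solid. World frame = base frame: x ahead of the robot, y to its left, z up, the work surface at z = 0. Lengths are in m, angles in rad, forces in N, time in s.
With the tool pointing down it reaches from about 0.275 to 0.85 m from the base axis. Payload 5.2 kg.
Tool frame: the origin (TCP) lies at the very end of the fingers, on their centre line; the grasp point (between the pads) lies ctrl.hold_point_z behind it (ctrl.hold_point_z is the distance from the TCP to the grasp point, in m); z points along the fingers, y is the line along which they close (so a half turn about z gives the same grasp; the last joint's range is limited). The gripper opens to 85 mm and grips with 20 to 120 N. Pads are 22 mm wide; open, the fingers measure 114 mm over their backs; the gripper's body (76 mm by 85 mm) begins 54 mm behind the grasp point. The pads swing forward as they close: fully open they stand 13 mm farther back than shut.
Start: joints at [0.902, 0.259, 1.535, -0, 1.348, -0.203], TCP at [0.247, 0.491, 0.231] pointing down, gripper open.
Joint ranges: [-3.14, 3.14], [-0.91, 2.08], [0.19, 2.58], [-1.22, 4.36], [0.22, 2.71], [-3.12, 3.12]. Speed limits (rad/s): [2.57, 2.57, 3.14, 3.14, 3.14, 3.14].

### API

Orientations are given as [roll, pitch, yaw] about the fixed x, y, z axes, in that order (R = Rz(yaw) Ry(pitch) Rx(roll)).
In Python, from workcell import ctrl gives the robot as it stands.
- The arm moves only by the shell command python3 -m crank 'ROWS' [FORCE]. ROWS is text: rows parted by semicolons, each of 7 numbers parted by spaces: the closure, from 0 (fully open) to 1 (shut), then the shift along the tool's x, y, z in mm, then the turn, a rotation vector about the tool's x, y, z in degrees. A call has 1 to 8 rows; each row is the pose to reach, as a shift and turn from the pose commanded when the call began, along the tool's axes at that moment; what a row does not reach only later rows make up. A row lasts 1/12 s, in which the tool goes at most 41.7 mm and 7.16 degrees, less where a joint would pass 70% of its speed; a pose out of reach is approached as far as the arm can. A call with a gripper value outside its range is refused whole. The fingers move at their own pace and stop on an object; FORCE is the grip in N (left out, the last holds). Time passes only in rows, so rows that repeat a pose let the fingers close. It gives the time, the measured TCP pose, the force, the opening and the grip force at its end, in the units of the state.
- ctrl.state(): the state, without advancing time (a new reading comes with each control period).
- ctrl.grab_frame(name): name is "scene" or "top" or "wrist"; returns (picture, depth): 480x640x3 uint8, red, green, blue; 480x640 float32, m along the optical axis (not along the pixel's ray), 0 where there is no reading.
- ctrl.camera_params(name): a dict with "mtx" (3x3 intrinsics, pixels), "R" (3x3) and "t" (3): a world point X has camera coordinates R X + t; the wrist camera has in their place "hand_eye" (4x4, takes a point from camera to tool coordinates, whose origin is the TCP and whose axes are the flange's). Camera axes: x right, y down, z forward; pixel columns grow to the right and rows downward; lengths in m; the calibration is good to about 2 mm. A picture is of the moment at which its call begins: read the wrist's pose just before it. camera_params takes no time and is no camera call.
- ctrl.close_job(): hands the job in; it is judged then, once.
The state is a dict: "time_s": time; "joints": joint angles; "qd": joint speeds; "tau": joint torques, N m; "ee_pos": TCP position; "orientation": TCP orientation; "force": force on the tool from outside, world axes, zero at the start; "wrist_torque": the same for the moment, N m; "gripper_width": opening from 0.0 (shut) to 1.0 (fully open); "gripper_force": force on a finger pad.
Only numpy, scipy, OpenCV 4.12 (cv2) and the standard library are available. Lean on these libraries where they do the work, as an engineer would, in place of code of your own. Each camera call takes 0.05 s, during which the arm holds its last target. There are 200 camera calls.

### The job

A culture dish waits on the dark glass of the UV viewing unit: switch on the lamp bank under the yellow guard. With the fingertip raise the yellow guard by the lip at its front and, while it rests on the back of the finger, push the toggle beneath it over, away from you, until it stays over; then draw the finger out so that the guard drops fully shut over the switched-on toggle. Pinch, grip or lift nothing and do not force the guard; leave the red-guarded switch shut and off, and the dish, timer, vial and bottle where they are.

Things in the scene. Friction and masses are not known exactly. Their poses are not given: they have to be found in the camera images.
- uv_unit: UV viewing unit: low white case 200 (x) x 270 (y) x 75 mm high, fixed. Origin: centre of its underside; x points from its front (robot side, vertical face at x = -100 mm) to its back, z up. On its flat top (deck, z = 75 mm) two alike guarded switches at x = -71, y = +60 and -60 mm; which colour is where varies. Behind them a dark glass 105 x 220 mm centred at x = +40, its top 2 mm above the deck.
- yellow_switch: Switch with the yellow guard (the one to operate). Origin: on the deck, 75 mm above the worktop, under the toggle's pivot; axes parallel to the unit's (x away from its front, which is at x = -29 mm). Base plate 66 x 64 x 2.4 mm. The guard's hinge pin runs along y at x = +34, z = +6 mm.
- yellow_guard (a joint): Hinge of the yellow guard, rad: 0 shut, 1.75 thrown back; the front goes up and back. A weak spring shuts it from any angle (0.5 to 1.5 N at the lip). A cap 56 mm wide (50 inside), its roof rising from the back to 35 mm above the pin in front; front wall 65 mm before the pin, 3 mm thick, its foot 4 mm below the deck just before the case. Over 20 N of finger force would damage it.
- yellow_lip (a point): Middle of the underside of the yellow guard's thumb lip, on the guard: a tongue 50 mm wide, 3 mm thick, jutting 18 mm forward from the foot of the front wall and rising 0.31 rad towards the robot (9 mm to each side of this point along it). Shut, this point is 75.5 mm before the pin and 8 mm below it, 73 mm above the worktop, clear of the case, with free space beneath: a finger gets under it from the front.
- yellow_toggle (a joint): Steel bat toggle under the yellow guard, rad: 0 = off, leaning 0.44 rad to the unit's front; 0.88 = on, leaning 0.44 rad to its back. Pivot 5.5 mm above the deck, lever 23.5 mm long, 4.5 to 7 mm thick. Under 3 N at its upper half moves it; past upright (0.44) it snaps over by itself and stays.
- yellow_toggle_tip (a point): Top of the bat toggle under the yellow guard: off, 10 mm before its pivot and 27 mm above the deck; moves with the toggle.
- red_switch: Switch with the red guard (to be left alone). Origin: on the deck, 75 mm above the worktop, under the toggle's pivot; axes parallel to the unit's (x away from its front, which is at x = -29 mm). Base plate 66 x 64 x 2.4 mm. The guard's hinge pin runs along y at x = +34, z = +6 mm.
- red_guard (a joint): Hinge of the red guard, rad: 0 shut, 1.75 thrown back; the front goes up and back. A weak spring shuts it from any angle (0.5 to 1.5 N at the lip). A cap 56 mm wide (50 inside), its roof rising from the back to 35 mm above the pin in front; front wall 65 mm before the pin, 3 mm thick, its foot 4 mm below the deck just before the case. Over 20 N of finger force would damage it.
- red_lip (a point): Middle of the underside of the red guard's thumb lip, on the guard: a tongue 50 mm wide, 3 mm thick, jutting 18 mm forward from the foot of the front wall and rising 0.31 rad towards the robot (9 mm to each side of this point along it). Shut, this point is 75.5 mm before the pin and 8 mm below it, 73 mm above the worktop, clear of the case, with free space beneath: a finger gets under it from the front.
- red_toggle (a joint): Steel bat toggle under the red guard, rad: 0 = off, leaning 0.44 rad to the unit's front; 0.88 = on, leaning 0.44 rad to its back. Pivot 5.5 mm above the deck, lever 23.5 mm long, 4.5 to 7 mm thick. Under 3 N at its upper half moves it; past upright (0.44) it snaps over by itself and stays.
- red_toggle_tip (a point): Top of the bat toggle under the red guard: off, 10 mm before its pivot and 27 mm above the deck; moves with the toggle.
- culture_dish: Loose round Petri dish with pink culture, 59 mm wide, 15 mm high, standing on the filter glass. Origin: centre of its underside.
- bench_timer: Loose white bench timer, 66 x 70 x 36 mm, on the worktop left of the unit. Origin: centre of its underside.
- vial: Loose small glass vial with blue stopper, 23 mm wide, 40 mm high, upright on the worktop right of the unit. Origin: centre of its underside.
- bottle: Loose brown bottle with black cap, 60 mm wide, 118 mm high, upright on the worktop right of the unit. Origin: centre of its underside.
Not all that is in view belongs to the job. Leave any orange or pink look-alike of the bench_timer alone. What is shaped like the culture_dish but purple is not meant.

How it is judged:
On the way, in this order (a step that is already met when the one before it is completed fails the run):
1. the yellow guard is raised while its toggle is still off (value of joint yellow_guard above 0.25 rad and value of joint yellow_toggle below 0.3 rad), for 0.1 s.
2. under the raised guard the toggle is pushed over to on (value of joint yellow_toggle above 0.7 rad and value of joint yellow_guard above 0.25 rad), for 0.1 s.
At the end, for the whole second after the job is handed in: The yellow switch's toggle is on (joint over 0.75 of 0.88 rad) and its guard is shut over it (under 0.06 rad); the red guard is shut (under 0.06 rad) with its toggle off (under 0.1 rad); dish, timer, vial and bottle stand upright within 25 mm of where they were (value of joint yellow_toggle above 0.75 rad and value of joint each of yellow_guard, red_guard below 0.06 rad and value of joint red_toggle below 0.1 rad and angle between each of culture_dish, vial, bottle, bench_timer's own z axis and vertical below 0.1 rad and distance of each of culture_dish, bench_timer, vial, bottle from where it was at the start of the episode below 0.025 m); the robot touches nothing.
It fails at once if the yellow guard was pinched or forced (over 20 N of finger force on it) (contact force between the fingers and yellow_guard above 20 N).
It fails at once if the red guard was lifted (over 0.15 rad) (value of joint red_guard above 0.15 rad).
It fails at once if the red-guarded toggle was moved (over 0.2 rad) (value of joint red_toggle above 0.2 rad).
It fails at once if the dish, timer, vial or bottle was knocked, lifted or carried (over 25 mm) (distance of any of culture_dish, bench_timer, vial, bottle from where it was at the start of the episode above 0.025 m).
It also fails if it takes over 34 s, if anything falls off the work surface, if the arm or the gripper's body presses on something with over 40 N, if the wrist force passes 120 N, or if a joint passes its speed limit or range.

## Working session

There is one attempt and no reset: what is moved stays moved. The work goes in short steps, Python scripts to look and compute and a shell command to move; the robot and the scene stay as the last step left them, time stands still between calls to the robot, and variables do not carry over. Pictures are saved under pics/ and viewed, at most 10 in all, crops included, and the job is handed in when it is done.

```bash
mkdir -p pics; ls
python3 - <<'E'
from workcell import ctrl
import cv2,numpy as np
np.set_printoptions(precision=4,suppress=True)
s=ctrl.state();print(s, ctrl.hold_point_z)
ims=[]
for n in("scene","top"):
    p,d=ctrl.grab_frame(n);np.savez(f"pics/{n}.npz",p=p,d=d);cv2.imwrite(f"pics/{n}.png",p[:,:,::-1])
    c=ctrl.camera_params(n);print(n,c)
E
```

```text
pics
{'time_s': 0.0, 'joints': array([ 0.9022,  0.2594,  1.5361,  0.    ,  1.348 , -0.2028]), 'qd': array([ 0.0018,  0.0011, -0.0008,  0.0006, -0.    , -0.0003]), 'tau': array([  0.0009, -44.603 , -29.0571,   0.0001,   0.0118,  -0.    ]), 'ee_pos': array([0.2467, 0.491 , 0.2305]), 'orientation': array([-3.1398, -0.0004,  2.6758]), 'force': array([ 0.5726, -0.4504, -0.2098]), 'wrist_torque': array([0.0036, 0.0317, 0.0588]), 'gripper_force': 0.0, 'gripper_width': 0.9986761081179993} 0.0187
scene {'mtx': array([[519.08  ,   0.    , 320.8659],
       [  0.    , 519.08  , 242.7988],
       [  0.    ,   0.    ,   1.    ]]), 'R': array([[ 0.8058, -0.5922, -0.0034],
       [-0.4672, -0.6321, -0.6182],
       [ 0.3639,  0.4997, -0.786 ]]), 't': array([-0.6157,  0.3039,  0.8843])}
top {'mtx': array([[551.309 ,   0.    , 311.6316],
       [  0.    , 551.309 , 242.2506],
       [  0.    ,   0.    ,   1.    ]]), 'R': array([[ 0.0203, -0.9994, -0.0285],
       [-0.9931, -0.0169, -0.1156],
       [ 0.1151,  0.0306, -0.9929]]), 't': array([-0.11  ,  0.6953,  0.9675])}
```

View pics/top.png

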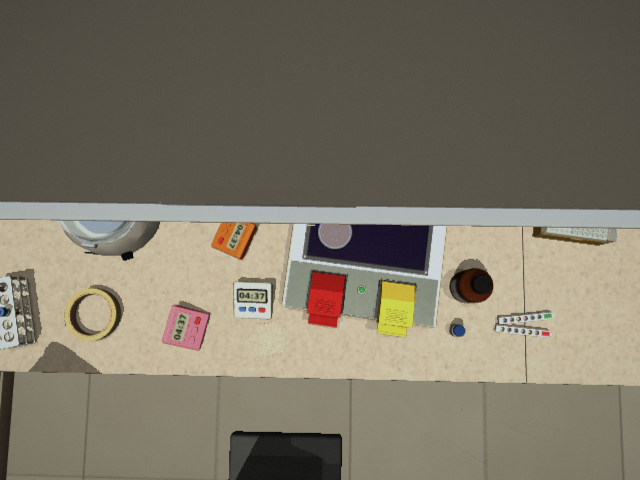

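View pics/scene.png

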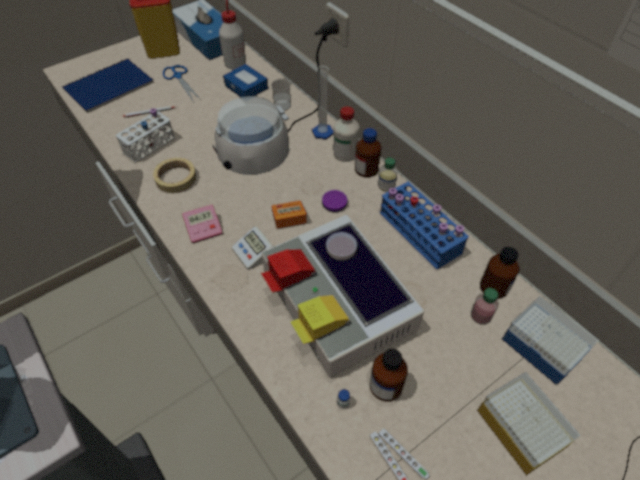

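The top view shows the red guard at (326,298), the yellow at (396,307), the vial at (457,329) and the bottle at (470,285). An overhead cabinet edge runs along row ~212. The scene view agrees, with the yellow guard at (322,316).

```bash
cat > h.py <<'E'
import numpy as np,cv2
from workcell import ctrl
np.set_printoptions(precision=4,suppress=True)
def cloud(n,d):
    c=ctrl.camera_params(n);K=c["mtx"]
    v,u=np.mgrid[:480,:640]
    P=np.stack([(u-K[0,2])/K[0,0]*d,(v-K[1,2])/K[1,1]*d,d],-1)
    if n=="wrist": return P
    return (P-c["t"])@c["R"]
def masks(p):
    h=cv2.cvtColor(p,cv2.COLOR_RGB2HSV)
    y=cv2.inRange(h,(25,170,110),(34,255,255));r=cv2.inRange(h,(0,190,90),(4,255,255))|cv2.inRange(h,(175,190,90),(180,255,255))
    out=[]
    for m in(y,r):
        m=cv2.morphologyEx(m,cv2.MORPH_OPEN,np.ones((3,3)))
        out.append(m)
    return out
E
python3 - <<'E'
from h import *
for n in("top","scene"):
    f=np.load(f"pics/{n}.npz");p,d=f["p"],f["d"];W=cloud(n,d);Ms=masks(p)
    roi=(W[...,0]>.3)&(W[...,0]<.75)&(W[...,1]>-.4)&(W[...,1]<.3)&(d>0)
    for nm,m in zip("yr",Ms):
        k=roi&(m>0)&(W[...,2]>.06)&(W[...,2]<.13);Q=W[k]
        rc=cv2.minAreaRect((Q[:,:2]*1000).astype(np.float32))
        print(n,nm,k.sum(),Q.min(0),Q.max(0),"rect",rc,np.round(cv2.boxPoints(rc)))
    k=roi&(abs(W[...,2]-.075)<.006);Q=W[k];rc=cv2.minAreaRect((Q[:,:2]*1000).astype(np.float32));print("deck",k.sum(),rc,np.round(cv2.boxPoints(rc)),np.median(Q[:,2]))
    if n=="top":
        S=W[:215];S=S[d[:215]>0];print("shelf z",np.percentile(S[:,2],[5,50,95]),"x",S[:,0].min(), W[212,300:400:30],W[190,320],W[221,200])
    for nm,lo,hi in(("bottle",.1,.13),("vial",.03,.05)):
        pass
E
```

```text
top y 589 [ 0.5398 -0.2728  0.0701] [ 0.625  -0.2187  0.1187] rect ((580.630859375, -242.90951538085938), (52.74308395385742, 85.59451293945312), 84.47247314453125) [[ 535. -265.]
 [ 621. -273.]
 [ 626. -221.]
 [ 541. -213.]]
top r 1608 [ 0.5497 -0.1554  0.07  ] [ 0.6393 -0.0954  0.1193] rect ((594.3778076171875, -123.83476257324219), (55.03935241699219, 87.92195129394531), 83.82576751708984) [[ 548. -146.]
 [ 635. -156.]
 [ 641. -101.]
 [ 554.  -92.]]
deck 11871 ((629.393798828125, -50.375213623046875), (192.90074157714844, 698.7770385742188), 0.17200833559036255) [[ 532.  299.]
 [ 534. -400.]
 [ 727. -399.]
 [ 725.  299.]] 0.07559876417327553
shelf z [0.7842 0.9094 0.9532] x 0.6279484579909613 [[ 0.6319 -0.1121  0.7438]
 [ 0.6323 -0.1283  0.7431]
 [ 0.632  -0.1444  0.7458]
 [ 0.6323 -0.1604  0.7457]] [ 0.6287 -0.124   0.8165] [ 0.6265 -0.0573  0.7411]Traceback (most recent call last):
  File "<stdin>", line 8, in <module>
    return umr_minimum(a, axis, None, out, keepdims, initial, where)
ValueError: zero-size array to reduction operation minimum which has no identity
```

Run:
```python
from h import *
from scipy.spatial.transform import Rotation as Ro
print(ctrl.camera_params("wrist")["hand_eye"])
s=ctrl.state();R=Ro.from_euler("xyz",s["orientation"]).as_matrix();print(R)
print((R.T@(np.array([.44,-.23,.26])-s["ee_pos"]))*1000)
f=np.load("pics/top.npz");W=cloud("top",f["d"])
for nm,u,v in(("timer",252,300),("vial",457,329),("bottle",470,283)): print(nm,W[v,u])
```

```text
[[ 0.0001 -0.953  -0.3031  0.0769]
 [ 1.      0.0001 -0.0002  0.0005]
 [ 0.0002 -0.3031  0.953  -0.1429]
 [ 0.      0.      0.      1.    ]]
[[-0.8935  0.4491 -0.001 ]
 [ 0.4491  0.8935 -0.0013]
 [ 0.0003 -0.0016 -1.    ]]
[-496.5209 -557.4836  -28.7039]
timer [0.5904 0.0108 0.0236]
vial [ 0.5462 -0.3594  0.0365]
bottle [ 0.6259 -0.3692  0.0922]
```

```bash
M="python3 -m crank"
cat > g.py <<'E'
import sys,json,os
from h import *
from scipy.spatial.transform import Rotation as Ro
# usage: g.py x y z ψ tilt(deg below horizontal): prints shift (mm) & rotvec (deg) in tool axes; tool x up/fwd
a=[float(v) for v in sys.argv[1:6]]
s=ctrl.state();R=Ro.from_euler("xyz",s["orientation"]).as_matrix()
open("log.jsonl","a").write(json.dumps([list(s["joints"]),list(s["ee_pos"]),list(s["orientation"])])+"\n")
t=np.radians(a[4]);z=np.array([np.cos(t)*np.cos(a[3]),np.cos(t)*np.sin(a[3]),-np.sin(t)])
y=np.array([np.sin(a[3]),-np.cos(a[3]),0]);x=np.cross(y,z)
T=np.stack([x,y,z],1)
print("t",s["time_s"],"j",s["joints"],"p",s["ee_pos"],"F",s["force"])
print("shift",R.T@(np.array(a[:3])-s["ee_pos"])*1000,"rot",np.degrees(Ro.from_matrix(R.T@T).as_rotvec()))
E
python3 g.py .44 -.23 .26 -.11 90
python3 -m crank '1 -165 -186 -10 0 0 53;1 -165 -186 -10 0 0 53;1 -165 -186 -10 0 0 53;1 -165 -186 -10 0 0 53;1 -165 -186 -10 0 0 53;1 -165 -186 -10 0 0 53;1 -165 -186 -10 0 0 53;1 -165 -186 -10 0 0 53' 20
python3 g.py .44 -.23 .26 -.11 90
```

```text
t 0.1 j [ 0.9022  0.2593  1.536  -0.      1.348  -0.2028] p [0.2467 0.491  0.2305] F [ 0.4939 -0.4235  0.0681]
shift [-496.5209 -557.4836  -28.7039] rot [ -0.049    0.1254 159.6175]
time_s: 0.77
ee_pos: [0.3117, 0.2487, 0.2413]
orientation: [3.141, 0.0, 1.738]
force: [0.3, 1.1, 0.3]
gripper_width: -0.002
gripper_force: 0.0
t 0.7667 j [ 0.3921 -0.0302  1.8425 -0.0003  1.3292  0.2246] p [0.3117 0.2487 0.2413] F [0.3375 1.0653 0.297 ]
shift [-493.3822   46.6466  -18.5088] rot [  0.0224   0.0007 105.9065]
```

```bash
python3 -m crank '1 -250 25 -10 0 0 53;1 -250 25 -10 0 0 53;1 -250 25 -10 0 0 53;1 -250 25 -10 0 0 53;1 -250 25 -10 0 0 53;1 -250 25 -10 0 0 53;1 -250 25 -10 0 0 53;1 -250 25 -10 0 0 53'
python3 g.py .42 -.23 .26 -.11 90
```

```text
time_s: 1.43
ee_pos: [0.3807, 0.0067, 0.2511]
orientation: [-3.141, 0.001, 0.813]
force: [-0.5, 0.3, 0.3]
gripper_width: 0.002
gripper_force: 0.0
t 1.4333 j [-0.2774 -0.0728  1.8579 -0.0004  1.357   0.4806] p [0.3807 0.0067 0.2511] F [-0.5321  0.2873  0.2769]
shift [-144.9024  191.2177   -8.8648] rot [ 0.0028  0.0334 52.8802]
```

```bash
python3 -m crank '1 -145 191 -9 0 0 52.9;1 -145 191 -9 0 0 52.9;1 -145 191 -9 0 0 52.9;1 -145 191 -9 0 0 52.9;1 -145 191 -9 0 0 52.9;1 -145 191 -9 0 0 52.9;1 -145 191 -9 0 0 52.9;1 -145 191 -9 0 0 52.9'
python3 g.py .40 -.224 .20 -.11 60
python3 - <<'E'
from h import *
s=ctrl.state()
p,d=ctrl.grab_frame("wrist");np.savez("pics/w1.npz",p=p,d=d,ee=s["ee_pos"],o=s["orientation"]);cv2.imwrite("pics/w1.png",p[:,:,::-1])
E
```

```text
time_s: 2.1
ee_pos: [0.4221, -0.2286, 0.2595]
orientation: [-3.141, 0.001, -0.107]
force: [-0.2, 0.0, -0.6]
gripper_width: -0.0
gripper_force: 0.0
t 2.1 j [-0.7291  0.1135  1.6459 -0.0002  1.3837  0.9491] p [ 0.4221 -0.2286  0.2595] F [-0.191   0.0451 -0.6213]
shift [-22.3769  -2.1236  59.4947] rot [-0.0829 30.0769  0.1352]
```

View pics/w1.png

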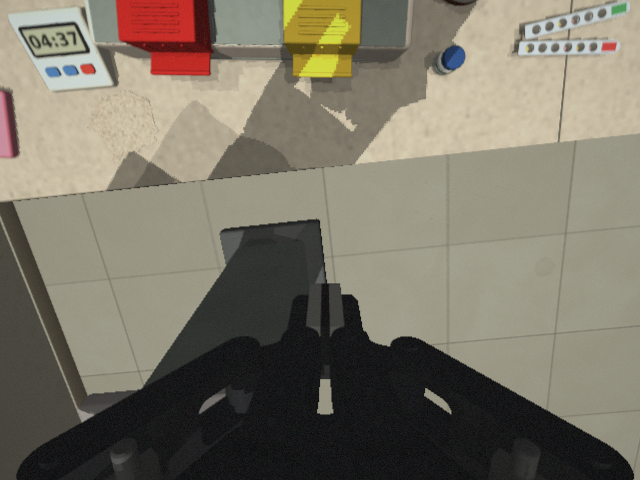

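The wrist view shows the yellow lip at about (294–352, 55–77), the red lip at (150–210, 50–74), and the case front edge near row 45.

```bash
python3 -m crank '1 -22 -2 59 0 30 0;1 -22 -2 59 0 30 0;1 -22 -2 59 0 30 0;1 -22 -2 59 0 30 0;1 -22 -2 59 0 30 0;1 -22 -2 59 0 30 0'
cat >> h.py <<'E'
from scipy.spatial.transform import Rotation as Ro
def wcloud(f):
    R=Ro.from_euler("xyz",f["o"]).as_matrix();H=ctrl.camera_params("wrist")["hand_eye"]
    P=cloud("wrist",f["d"]);return (P@H[:3,:3].T+H[:3,3])@R.T+f["ee"]
E
cat > m.py <<'E'
import sys
from h import *
f=np.load(sys.argv[1]);W=wcloud(f)
for nm,m in zip("yr",masks(f["p"])):
    k=(m>0)&(f["d"]>0)&(W[...,2]>.06)&(W[...,2]<.13)
    n,l,st,_=cv2.connectedComponentsWithStats(k.astype(np.uint8))
    if n<2: continue
    k=l==1+np.argmax(st[1:,4]);Q=W[k]
    lip=Q[Q[:,2]<.085]
    rc=cv2.minAreaRect((lip[:,:2]*1000).astype(np.float32))
    print(nm,len(Q),len(lip),"lip z",np.percentile(lip[:,2],[2,50,98]),rc[1:],np.round(cv2.boxPoints(rc),1).tolist(),"top z",Q[:,2].max())
E
python3 m.py pics/w1.npz; python3 g.py .40 -.224 .20 -.11 45
cat > k.py <<'E'
import json
from h import *
from scipy.optimize import least_squares
D=[json.loads(l) for l in open("log.jsonl")]
J=np.array([d[0] for d in D]);P=np.array([d[1] for d in D]);O=[Ro.from_euler("xyz",d[2]).as_matrix() for d in D]
def fk(q,p):
    h,L2,L3,L6,e,a1,a3=p
    def Y(a):return Ro.from_euler("y",a).as_matrix()
    def Z(a):return Ro.from_euler("z",a).as_matrix()
    A=Z(q[0]);x=A@[a1,e,h];A=A@Y(q[1]);x=x+A@[0,0,L2];A=A@Y(q[2]);x=x+A@[a3,0,L3];A=A@Z(q[3])@Y(q[4]);x=x+A@[0,0,L6];return x,A@Z(q[5])
def res(p):return np.concatenate([fk(q,p)[0]-x for q,x in zip(J,P)]+[.003*(p-p0)])
p0=np.array([.3,.4,.4,.25,.11,0,0])
s=least_squares(res,p0);p=s.x
if __name__=="__main__":
    print("par",p,"max err mm",abs(res(p)[:3*len(J)]).max()*1000)
    for q,o in zip(J[-2:],O[-2:]): print(fk(q,p)[1].T@o)
    np.save("par.npy",p)
E
python3 k.py
```

```text
time_s: 2.65
ee_pos: [0.3987, -0.2207, 0.1997]
orientation: [-3.139, -0.524, -0.1]
force: [-1.3, 1.0, 0.0]
gripper_width: 0.003
gripper_force: 0.0
y 649 649 lip z [0.0725 0.076  0.0792] ((31.248491287231445, 18.023860931396484), 83.4052734375) [[535.5, -251.6999969482422], [553.4000244140625, -253.8000030517578], [557.0, -222.6999969482422], [539.0, -220.6999969482422]] top z 0.08143840081576703
t 2.65 j [-1.118  -0.1376  2.1729  0.5758  0.9008  0.2351] p [ 0.3987 -0.2207  0.1997] F [-1.3353  0.9785  0.0464]
shift [1.5529 3.1853 0.5799] rot [-0.4733 14.9918  0.4325]
par [0.2218 0.5344 0.4259 0.3542 0.1108 0.     0.0602] max err mm 0.004526163620954815
[[ 0. -1.  0.]
 [ 1.  0.  0.]
 [-0.  0.  1.]]
[[ 0. -1. -0.]
 [ 1.  0.  0.]
 [-0. -0.  1.]]Traceback (most recent call last):
  File "m.py", line 11, in <module>
    print(nm,len(Q),len(lip),"lip z",np.percentile(lip[:,2],[2,50,98]),rc[1:],np.round(cv2.boxPoints(rc),1).tolist(),"top z",Q[:,2].max())
                                     ~~~~~~~~~~~~~^^^^^^^^^^^^^^^^^^^^
    return _quantile_unchecked(
        a, q, axis, out, overwrite_input, method, keepdims, weights)
    return _ureduce(a,
                    func=_quantile_ureduce_func,
    ...<5 lines>...
                    overwrite_input=overwrite_input,
                    method=method)
    r = func(a, **kwargs)
    result = _quantile(arr,
                       quantiles=q,
    ...<2 lines>...
                       out=out,
                       weights=wgt)
    slices_having_nans = np.isnan(arr[-1, ...])
                                  ~~~^^^^^^^^^
IndexError: index -1 is out of bounds for axis 0 with size 0
```

```bash
cat > ik.py <<'E'
from h import *
import k
from scipy.optimize import least_squares
lo=np.array([-3.14,-.91,.19,-1.22,.22,-3.12]);hi=np.array([3.14,2.08,2.58,4.36,2.71,3.12])
p=np.load("par.npy");C=np.array([[0,-1,0],[1,0,0],[0,0,1.]])
def pose(x,psi,t):
    t=np.radians(t);z=np.array([np.cos(t)*np.cos(psi),np.cos(t)*np.sin(psi),-np.sin(t)]);y=np.array([np.sin(psi),-np.cos(psi),0])
    return np.array(x),np.stack([np.cross(y,z),y,z],1)
def ik(x,T,q0):
    def f(q):
        X,A=k.fk(q,p);return np.concatenate([X-x,.3*Ro.from_matrix((A@C).T@T).as_rotvec()])
    s=least_squares(f,np.clip(q0,lo+1e-3,hi-1e-3),bounds=(lo,hi));return s.x,np.linalg.norm(s.fun)
if __name__=="__main__":
    q=ctrl.state()["joints"];rng=np.random.default_rng(0)
    for nm,xyz in(("lip",(.53,-.237,.06)),("push",(.592,-.245,.095))):
        for t in(0,10,20,30,45):
            x,T=pose(xyz,-.11,t);r=[]
            for i in range(12):
                a,e=ik(x,T,q if i==0 else rng.uniform(lo,hi)); 
                if e<1e-4 and not any(np.allclose(a,b,atol=.02) for b in r): r.append(a)
            print(nm,t,[np.round(a,2).tolist() for a in r])
E
python3 ik.py; sed -i 's/    lip=Q/    if len(Q)<50: continue\n    lip=Q/' m.py
```

```text
lip 0 [[-1.27, 1.23, 2.43, 1.94, 1.77, -2.05]]
lip 10 [[-1.25, 1.03, 2.48, 2.04, 1.56, -1.91]]
lip 20 [[-1.19, 0.8, 2.49, 2.1, 1.3, -1.71]]
lip 30 [[-1.11, 0.59, 2.45, 2.08, 0.99, -1.46]]
lip 45 [[-0.96, 0.38, 2.3, 1.76, 0.57, -0.9]]
push 0 [[-1.07, 1.04, 2.35, 2.17, 1.71, -1.78]]
push 10 [[-1.05, 0.85, 2.39, 2.21, 1.45, -1.65]]
push 20 [[-1.01, 0.65, 2.37, 2.2, 1.15, -1.47]]
push 30 [[-0.95, 0.49, 2.31, 2.1, 0.84, -1.23]]
push 45 [[-0.84, 0.35, 2.15, 1.57, 0.49, -0.57]]
```

```bash
cat > m2.py <<'E'
import sys
from h import *
s=ctrl.state();p,d=ctrl.grab_frame("wrist");n=sys.argv[1]
np.savez(f"pics/{n}.npz",p=p,d=d,ee=s["ee_pos"],o=s["orientation"]);cv2.imwrite(f"pics/{n}.png",p[:,:,::-1])
f=np.load(f"pics/{n}.npz");W=wcloud(f);h=cv2.cvtColor(p,cv2.COLOR_RGB2HSV)
m=cv2.inRange(h,(22,120,40),(36,255,255))
k=(m>0)&(d>0)&(W[...,2]>.062)&(W[...,2]<.13)&(W[...,0]>.5)&(W[...,0]<.7)
nn,l,st,_=cv2.connectedComponentsWithStats(k.astype(np.uint8));k=l==1+np.argmax(st[1:,4]);print("bbox",st[1+np.argmax(st[1:,4])])
Q=W[k];c,si=np.cos(.112),np.sin(.112)
a=Q[:,0]*c-Q[:,1]*si;b=Q[:,0]*si+Q[:,1]*c   # unit axes (yaw -.112)
lip=Q[:,2]<.079
print("n",len(Q),lip.sum(),"a",np.percentile(a,[.5,2,50,98]),"lip a",np.percentile(a[lip],[0,1,5,99]),"lip b",np.percentile(b[lip],[0,1,3,50,97,99,100]),"all b",np.percentile(b,[1,3,97,99]),"lip z",np.percentile(Q[lip,2],[1,50,99]),"ztop",Q[:,2].max())
fr=lip&(a<np.percentile(a[lip],8));print("front fit slope",np.polyfit(Q[fr,1],Q[fr,0],1))
a0=np.percentile(a[lip],1)+.050;b0=(np.percentile(b[lip],1)+np.percentile(b[lip],99))/2
print("origin world",a0*c+b0*si,-a0*si+b0*c)
E
python3 m2.py w2
```

```text
bbox [ 295   46   71  100 6510]
n 6510 1073 a [0.5602 0.5613 0.5844 0.6435] lip a [0.5596 0.5601 0.5606 0.6263] lip b [-0.2091 -0.2089 -0.2048 -0.1771 -0.1525 -0.1512 -0.149 ] all b [-0.204  -0.2026 -0.1508 -0.1495] lip z [0.0725 0.0764 0.0789] ztop 0.1184977860599317
front fit slope [0.1198 0.5658]
origin world 0.5861728436186091 -0.24708723142279054
```

View pics/w2.png

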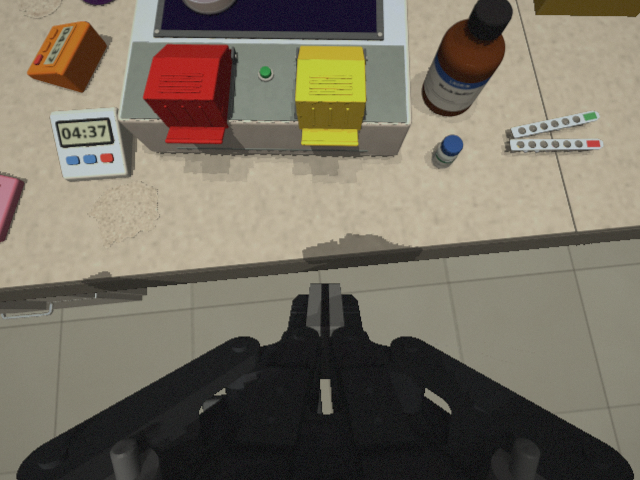

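The wrist view shows the yellow lip clearly at (302–358, 128–143), and it sits free in front of the case. Next I check IK along the planned path.

```bash
cat > path.py <<'E'
from ik import *
O=np.array([.5864,-.2441]);u=np.array([np.cos(.115),-np.sin(.115)])
L=lambda lx,z:(*(O+lx*u/1000),z)
if __name__=="__main__":
    q=ctrl.state()["joints"]
    for lx,z,t in((-160,.17,50),(-130,.13,40),(-110,.1,30),(-90,.08,24),(-75,.052,20),(-39,.052,20),(-39,.104,20),(-24,.104,20),(-22,.09,20),(1,.09,20),(-80,.09,20)):
        x,T=pose(L(lx,z),-.115,t);q,e=ik(x,T,q);print(lx,z,t,np.round(x,4),np.round(q,2),"err %.5f"%e)
E
python3 path.py; python3 g.py .4747 -.2312 .10 -.115 30
```

```text
-160 0.17 50 [ 0.4275 -0.2257  0.17  ] [-1.18 -0.06  2.31  0.95  0.76 -0.17] err 0.00000
-130 0.13 40 [ 0.4573 -0.2292  0.13  ] [-1.23  0.14  2.44  1.49  0.76 -0.81] err 0.00000
-110 0.1 30 [ 0.4771 -0.2315  0.1   ] [-1.29  0.43  2.54  1.87  0.99 -1.38] err 0.00000
-90 0.08 24 [ 0.497  -0.2338  0.08  ] [-1.28  0.66  2.55  2.01  1.18 -1.63] err 0.00000
-75 0.052 20 [ 0.5119 -0.2355  0.052 ] [-1.25  0.85  2.53  2.07  1.33 -1.79] err 0.00000
-39 0.052 20 [ 0.5477 -0.2396  0.052 ] [-1.13  0.82  2.45  2.16  1.29 -1.69] err 0.00000
-39 0.104 20 [ 0.5477 -0.2396  0.104 ] [-1.13  0.63  2.46  2.11  1.2  -1.53] err 0.00000
-24 0.104 20 [ 0.5626 -0.2413  0.104 ] [-1.09  0.63  2.43  2.14  1.18 -1.5 ] err 0.00000
-22 0.09 20 [ 0.5645 -0.2416  0.09  ] [-1.08  0.67  2.43  2.16  1.2  -1.54] err 0.00000
1 0.09 20 [ 0.5874 -0.2442  0.09  ] [-1.02  0.67  2.38  2.21  1.17 -1.49] err 0.00000
-80 0.09 20 [ 0.5069 -0.2349  0.09  ] [-1.27  0.71  2.55  2.02  1.27 -1.68] err 0.00000
t 2.7 j [-1.1155 -0.1363  2.1684  0.5716  0.9014  0.2412] p [ 0.3993 -0.2218  0.2006] F [ 0.0881 -0.7741 -0.6763]
shift [ 15.6566   1.9085 125.1198] rot [-0.6669 30.0872  0.5903]
```

```bash
python3 -m crank '1 2 0 31 0 7 0;1 5 0 62 0 14 0;1 9 1 85 0 19 0;1 12 1 105 0 24 0;1 16 2 125 -.7 30 .6;1 16 2 125 -.7 30 .6;1 16 2 125 -.7 30 .6;1 16 2 125 -.7 30 .6'
python3 g.py .5119 -.2355 .052 -.115 20
```

```text
time_s: 3.37
ee_pos: [0.4796, -0.2247, 0.1053]
orientation: [-3.107, -1.009, -0.107]
force: [0.8, 1.9, -0.1]
gripper_width: -0.002
gripper_force: 0.0
t 3.3667 j [-1.2667  0.369   2.5001  1.7611  0.9337 -1.2317] p [ 0.4796 -0.2247  0.1053] F [ 0.7735  1.9079 -0.0916]
shift [-27.4428   9.2626  56.219 ] rot [-2.3762 12.1636 -0.0117]
```

```bash
python3 -m crank '1 -14 4 28 -1 6 0;1 -27 9 56 -2 12 0;1 -27 9 56 -2 12 0;1 -27 9 56 -2 12 0;1 -27 9 56 -2 12 0;1 -27 9 56 -2 12 0'
python3 g.py .5119 -.2355 .052 -.115 20
```

```text
time_s: 3.87
ee_pos: [0.5111, -0.233, 0.0511]
orientation: [-3.112, -1.215, -0.136]
force: [0.8, 0.9, 0.7]
gripper_width: -0.002
gripper_force: 0.0
t 3.8667 j [-1.2571  0.8488  2.5251  2.055   1.3173 -1.7789] p [ 0.5111 -0.233   0.0511] F [0.8258 0.8806 0.6608]
shift [1.2394 2.4079 0.6795] rot [-0.5607  0.3531 -0.4174]
```

```bash
python3 -m crank '1 1.2 2.4 .7 -.6 .4 -.4;1 1.2 2.4 .7 -.6 .4 -.4;1 1.2 2.4 .7 -.6 .4 -.4'
python3 g.py .5477 -.2396 .052 -.115 20;python3 m2.py w3|tail -1
```

```text
time_s: 4.12
ee_pos: [0.5114, -0.2372, 0.0555]
orientation: [3.116, -1.225, -0.095]
force: [0.3, 0.8, -0.5]
gripper_width: -0.003
gripper_force: 0.0
t 4.1167 j [-1.2557  0.8464  2.529   2.0708  1.3313 -1.7976] p [ 0.5114 -0.2372  0.0555] F [ 0.2849  0.8181 -0.5276]
shift [ 8.9925 -1.8964 35.3371] rot [ 0.3669 -0.2014  0.3859]
origin world 0.5858957837454049 -0.24387991319901942
```

View pics/w3.png

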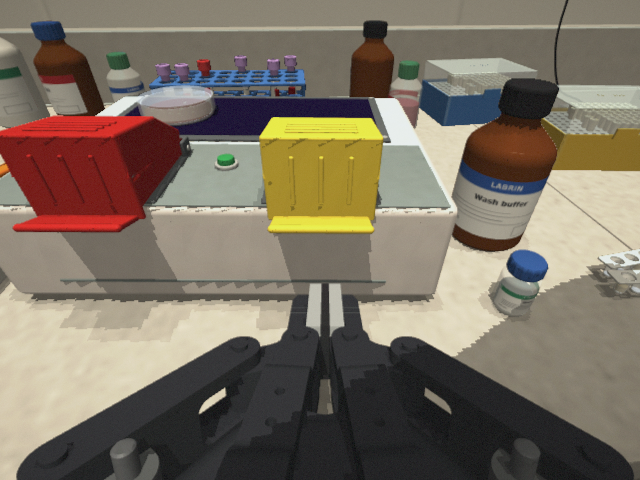

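The view shows the fingers lined up under the yellow lip (271–373, row 225), with red and vial well clear. Moving in underneath.

```bash
python3 -m crank '1 2 0 9 0 0 0;1 5 -1 18 0 0 0;1 7 -2 27 0 0 0;1 9 -2 35 .4 -.2 .4;1 9 -2 35 .4 -.2 .4;1 9 -2 35 .4 -.2 .4;1 9 -2 35 .4 -.2 .4'
python3 g.py .5477 -.2396 .104 -.115 20
```

```text
time_s: 4.75
ee_pos: [0.5467, -0.2392, 0.051]
orientation: [-3.133, -1.22, -0.123]
force: [0.0, -0.5, 0.8]
gripper_width: 0.001
gripper_force: 0.0
t 4.75 j [-1.134   0.8193  2.4567  2.159   1.293  -1.6867] p [ 0.5467 -0.2392  0.051 ] F [ 0.0067 -0.5027  0.8095]
shift [ 50.1766   0.1589 -17.233 ] rot [-0.0266  0.0782 -0.1645]
```

Raise: first partway, watching force, then on.

```bash
python3 -m crank '1 6 0 -2 0 0 0;1 12 0 -4 0 0 0;1 18 0 -6 0 0 0;1 24 0 -8 0 0 0;1 24 0 -8 0 0 0'
python3 -m crank '1 6 0 -2 0 0 0;1 12 0 -4 0 0 0;1 18 0 -6 0 0 0;1 26 0 -9 0 0 0;1 26 0 -9 0 0 0;1 26 0 -9 0 0 0'
python3 g.py .5626 -.2413 .104 -.115 20;python3 m2.py w4|tail -1
```

```text
time_s: 5.17
ee_pos: [0.5475, -0.2394, 0.0768]
orientation: [-3.133, -1.221, -0.124]
force: [-1.0, -0.0, -0.7]
gripper_width: 0.002
gripper_force: 0.5
time_s: 5.67
ee_pos: [0.5481, -0.2396, 0.1036]
orientation: [-3.133, -1.22, -0.123]
force: [-0.9, 0.2, -0.4]
gripper_width: -0.0
gripper_force: 0.5
t 5.6667 j [-1.1299  0.63    2.4635  2.1106  1.1954 -1.5239] p [ 0.5481 -0.2396  0.1036] F [-0.9146  0.1534 -0.4294]
shift [ 5.3624  0.0525 13.5497] rot [-0.0286  0.0769 -0.1639]
origin world 0.6307605565115398 -0.284564272352672m2.py:13: RankWarning: Polyfit may be poorly conditioned
  fr=lip&(a<np.percentile(a[lip],8));print("front fit slope",np.polyfit(Q[fr,1],Q[fr,0],1))
```

View pics/w4.png

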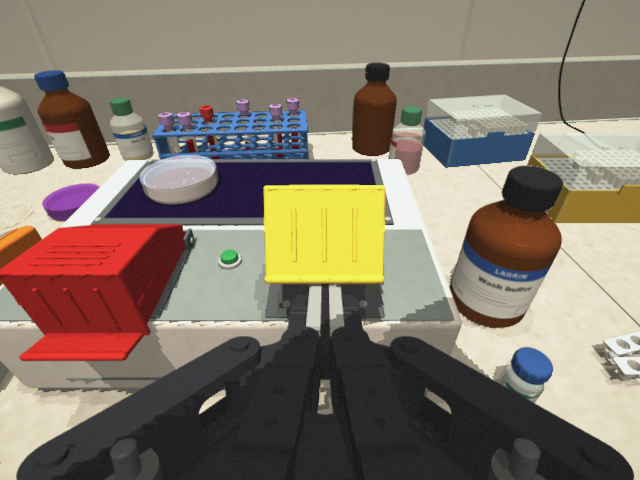

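The guard is up and resting on the finger (lip edge at row ~280), and red is shut. Now in, and down to toggle height.

```bash
python3 -m crank '1 2 0 5 0 0 0;1 4 0 10 0 0 0;1 5 0 14 0 0 0;1 5 0 14 0 0 0'
python3 g.py .5645 -.2416 .090 -.115 20
python3 -m crank '1 -4 0 4 0 0 0;1 -8 0 5 0 0 0;1 -12 0 6 0 0 0;1 -12 0 6 0 0 0;1 -12 0 6 0 0 0'
python3 g.py .5874 -.2442 .09 -.115 20
```

```text
time_s: 6.05
ee_pos: [0.5637, -0.2413, 0.1026]
orientation: [-3.13, -1.22, -0.125]
force: [-0.8, 0.6, -1.2]
gripper_width: 0.0
gripper_force: 0.4
t 6.05 j [-1.0837  0.6293  2.431   2.1448  1.1748 -1.4941] p [ 0.5637 -0.2413  0.1026] F [-0.7885  0.5702 -1.1752]
shift [-11.4993   0.2826   5.1003] rot [-0.0834  0.1102 -0.2041]
time_s: 6.47
ee_pos: [0.5641, -0.2412, 0.0886]
orientation: [-3.125, -1.219, -0.131]
force: [0.4, 1.0, -1.0]
gripper_width: 0.003
gripper_force: 0.5
t 6.4667 j [-1.0817  0.676   2.4297  2.1625  1.1984 -1.533 ] p [ 0.5641 -0.2412  0.0886] F [ 0.3912  0.9956 -0.9785]
shift [ 9.3951  0.2688 21.5449] rot [-0.0648  0.179  -0.3242]
```

```bash
python3 -m crank '1 3 0 5 0 0 0;1 5 0 10 0 0 0;1 7 0 15 0 0 0'
python3 -m crank '1 2 0 6 0 0 0;1 2 0 6 0 0 0;1 2 0 6 0 0 0'
python3 g.py .5884 -.2442 .09 -.115 20;python3 m2.py w5|tail -1
```

```text
time_s: 6.72
ee_pos: [0.5812, -0.2436, 0.0911]
orientation: [-3.129, -1.22, -0.128]
force: [-0.6, 0.8, -0.1]
gripper_width: -0.004
gripper_force: 0.6
time_s: 6.97
ee_pos: [0.5876, -0.2438, 0.091]
orientation: [-3.132, -1.22, -0.124]
force: [-0.4, 0.1, -1.6]
gripper_width: 0.001
gripper_force: 0.5
t 6.9667 j [-1.0188  0.6648  2.3813  2.2059  1.1624 -1.4855] p [ 0.5876 -0.2438  0.091 ] F [-0.4111  0.0682 -1.6219]
shift [-0.6224  0.2874  1.1116] rot [-0.082   0.0834 -0.171 ]
origin world 0.6388043798077195 -0.25506506261495354
```

View pics/w5.png

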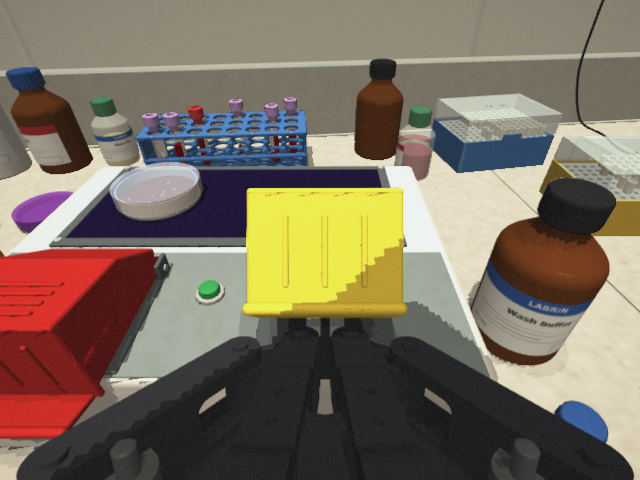

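The guard rests on the finger, with its lip edge at row ~310 and the finger inside. I'll nudge a little more and compare the glass brightness.

```bash
python3 -m crank '1 .4 0 1 0 0 0;1 .8 0 2 0 0 0;1 .8 0 2 0 0 0;1 .8 0 2 0 0 0'
python3 - <<'E'
from h import *
s=ctrl.state();print(s["force"],s["ee_pos"])
for n,b in(("w3",(100,110,220,260)),("w4",(165,185,225,370)),("w5",(170,185,215,240))):
    p=np.load(f"pics/{n}.npz")["p"];print(n,p[b[0]:b[1],b[2]:b[3]].mean((0,1)))
p,d=ctrl.grab_frame("top");o=np.load("pics/top.npz")["p"]
for w in(p,o): print("top glass",w[240:255,370:420].mean((0,1)),"led",w[287:292,359:364].max((0,1)))
E
python3 g.py .5626 -.2413 .091 -.115 20
```

```text
time_s: 7.35
ee_pos: [0.5888, -0.2441, 0.0906]
orientation: [-3.127, -1.219, -0.129]
force: [-3.9, 2.0, 1.0]
gripper_width: -0.0
gripper_force: 3.5
[-3.8995  1.9783  1.0024] [ 0.5888 -0.2441  0.0906]
w3 [30.7975 22.0425 53.6875]
w4 [36.9455 27.2462 59.8983]
w5 [33.5013 24.5093 57.4107]
top glass [28.68   21.3493 44.2413] led [160 184 148]
top glass [26.0947 19.3147 40.3733] led [150 173 138]
t 7.4 j [-1.0151  0.6646  2.3786  2.2094  1.1593 -1.4815] p [ 0.5888 -0.2441  0.0906] F [-4.107   1.3127  2.584 ]
shift [ -8.7379   0.2595 -24.9055] rot [-0.0415  0.1428 -0.2838]
```

```bash
python3 -m crank '1 -2 0 -7 0 0 0;1 -5 0 -14 0 0 0;1 -7 0 -21 0 0 0;1 -10 0 -28 0 0 0;1 -12 0 -35 0 0 0;1 -14 0 -40 0 0 0;1 -14 0 -40 0 0 0'
python3 -m crank '1 -3 0 -8 0 0 0;1 -5 0 -15 0 0 0;1 -8 0 -22 0 0 0;1 -10 0 -30 0 0 0;1 -12 0 -40 0 0 0;1 -12 0 -50 0 0 0;1 -12 0 -60 0 0 0;1 -12 0 -60 0 0 0'
python3 g.py .5 -.2413 .1 -.115 20;python3 m2.py w6
```

```text
time_s: 7.98
ee_pos: [0.5459, -0.2396, 0.091]
orientation: [-3.125, -1.219, -0.133]
force: [-0.8, -0.6, 0.8]
gripper_width: -0.0
gripper_force: 0.6
time_s: 8.65
ee_pos: [0.4871, -0.2349, 0.1011]
orientation: [-3.131, -1.22, -0.127]
force: [0.1, -0.3, 0.0]
gripper_width: -0.002
gripper_force: 0.0
t 8.65 j [-1.3542  0.6745  2.5809  1.9399  1.2592 -1.6799] p [ 0.4871 -0.2349  0.1011] F [ 0.1403 -0.2634  0.0109]
shift [ 3.6611  4.8477 13.1059] rot [ 0.0406  0.094  -0.2348]
bbox [ 273  171   95   97 8539]
n 8539 1706 a [0.5598 0.5604 0.5783 0.6155] lip a [0.5591 0.5596 0.5601 0.5824] lip b [-0.2132 -0.204  -0.2018 -0.1767 -0.152  -0.1502 -0.1489] all b [-0.2036 -0.2023 -0.1507 -0.1495] lip z [0.0729 0.0767 0.079 ] ztop 0.11776731128308579
front fit slope [0.1133 0.5637]
origin world 0.585995609777943 -0.24409481628720414
```

View pics/w6.png

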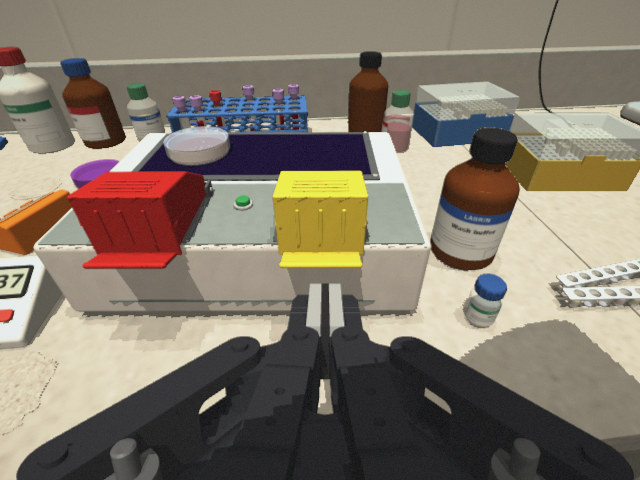

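The guard is fully shut (lip at 280–362, row ~260, same height as before), and the rest is undisturbed. Joint 3 is near its limit, so I ease forward slightly and hand in.

```bash
python3 -m crank '1 2 0 5 0 0 0;1 3 0 8 0 0 0;1 3 0 8 0 0 0;1 3 0 8 0 0 0'
python3 -c "
from workcell import ctrl
print(ctrl.state()['joints']);print(ctrl.close_job())"
```

```text
time_s: 9.03
ee_pos: [0.4969, -0.2336, 0.1008]
orientation: [-3.13, -1.219, -0.124]
force: [-1.1, 0.4, 0.2]
gripper_width: -0.0
gripper_force: 0.0
[-1.31308943  0.66726167  2.56417914  1.96891061  1.25315395 -1.65464012]
the job is handed in; nothing more can be done
None
```

I raised the yellow guard, pushed the toggle over and drew the finger out; the guard is seen shut and the job is handed in at about 9 s. The toggle being on is inferred from finger position and contact force, because the guard hides it. No verdict came back, and joint 3 briefly read 2.581 rad against its stated 2.58 limit.

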